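# Open the double door of the bench locker: right leaf, foot bolt, left leaf

## Task

The long slide box lies across the bench locker behind both doors, so open the whole double door: swing the right-hand leaf wide open, draw the bolt on the covered edge strip of the left-hand leaf all the way up out of the sill, then swing the left-hand leaf wide open too. Leave both leaves standing wide open and the bolt drawn up; do not force the left leaf while it is bolted, and leave the slide box and the things on, beside and in front of the locker where they are.

Things in the scene. Friction and masses are not known exactly. Their poses are not given: they have to be found in the camera images.
- locker: grey steel bench locker, 260 mm wide, 125 deep, 250 high, fixed. Origin: on the table (z = 0), middle of its case's front plane; x points into the locker, y to its left seen from the front, z up. Two hollow doors (x = -36 to -2 mm, z = 36 to 247 mm) stand in front of the case, over a sill 30 mm high reaching to x = -40 mm, and meet at y = 0. Nothing stands above them.
- right_handle (a point): grip point on the right leaf's handle: a vertical round steel bar, 11 mm thick, z = 126 to 244 mm, axis 30 mm in front of the leaf's face, on two studs at z = 142 and 186 mm; above them the bar is free all round. The point is on its axis, 22 mm below its top; leaf closed: x = -66, y = -45, z = 222 mm in the locker's frame. Its axes turn with the leaf and match the locker's when closed.
- right_hinge (a point): point on the vertical hinge line of the right leaf (z = 222 mm), at x = 0, y = -134 mm in the locker's frame
- right_leaf (a joint): opening angle of the right leaf, rad: 0 closed, up to 1.95; opening turns it anticlockwise seen from above, its free edge coming out towards the robot. May start slightly ajar. Light hinge with a little friction (about 0.12 N m), stays where it is left.
- bolt_grip (a point): grip point on the bolt's thumb-piece, a ribbed steel block 14 mm wide (y), 24 deep (x), 30 high, on the front of a flat strip of the left leaf that lies behind the right leaf (hidden till that is open). Closed and bolt down: x = -22, y = -40, z = 222 mm in the locker's frame, at the block's mid height; the strip is 16 mm behind, the left leaf's edge 38 mm to its left. Axes turn with the left leaf.
- bolt (a joint): height of the bolt, m: 0 fully down (its 10 mm rod stands 16 mm deep in a slot of the sill), 0.026 fully up (its stop). It slides straight up along the strip with about 5 N, stays where it is left, and frees the left leaf above 0.016.
- left_handle (a point): point to grip on the handle of the left leaf, the mirror image of the right one: leaf closed, at x = -66, y = 45, z = 222 mm in the locker's frame. Its axes turn with the leaf and match the locker's when closed.
- left_hinge (a point): point on the vertical hinge line of the left leaf (z = 222 mm), at x = 0, y = 134 mm in the locker's frame
- left_leaf (a joint): opening angle of the left leaf, rad: 0 closed, up to 1.95; opening turns it clockwise seen from above. Same hinge as the right leaf's. Held by the bolt until that is drawn.
- the_slide_box: blue slide box, 103 x 200 x 36 mm, loose, lying across on the locker's shelf behind both leaves; origin at the centre of its underside. Stays there.
- petri_dish: covered round dish, 58 mm across and 14 mm high, standing on the locker's roof at its rear left; origin at the centre of its underside. Bystander.
- cover_glass: small green and white box, 36 x 36 x 13 mm, on the locker's roof at its rear right; origin at the centre of its underside. Bystander.
- calculator: pocket calculator, 74 x 120 x 17 mm, lying on the table in front of the locker, low enough for the doors to pass over; origin at the centre of its underside. Bystander.
- forceps: steel forceps, 134 mm long and 9 mm high, lying on the table in front of the locker; origin at the centre of the underside. Bystander.
- reagent_bottle: brown bottle with a white cap, 62 mm across and 140 mm high, on the table to the right of the locker; origin at the centre of its underside. Bystander.
- cover_glass_b: small grey and white box, 36 x 36 x 13 mm, on the table to the right of the locker; origin at the centre of its underside. Bystander.
- tally: round white hand tally counter, 48 x 66 x 23 mm, lying on the table in front of the locker, low enough for the doors to pass over; origin at the centre of its underside. Bystander.

How it is judged:
On the way, in this order (a step that is already met when the one before it is completed fails the run):
1. the right leaf is swung open (past 57 degrees) (value of joint right_leaf above 1 rad), for 0.2 s.
2. the bolt is drawn up out of the sill (value of joint bolt above 0.016 m), for 0.2 s.
At the end, for the whole second after the job is handed in: Both leaves stand open by more than 1.2 rad (69 degrees) and at rest, and the bolt is still drawn up by more than 15 mm (value of joint each of right_leaf, left_leaf above 1.2 rad and value of joint bolt above 0.015 m and velocity of joint right_leaf between -0.05 and 0.05 rad/s and velocity of joint left_leaf between -0.05 and 0.05 rad/s); the robot touches nothing.
It fails at once if the left leaf is forced open while its bolt is still in the sill (value of joint left_leaf above 0.06 rad and value of joint bolt below 0.012 m).
It fails at once if the slide box or a bystander is shifted by more than 30 mm (distance of any of the_slide_box, petri_dish, cover_glass, calculator, forceps, reagent_bottle, cover_glass_b, tally from where it was at the start of the episode above 0.03 m).
It also fails if it takes over 58 s, if anything falls off the work surface, if the arm or the gripper's body presses on something with over 40 N, if the wrist force passes 120 N, or if a joint passes its speed limit or range.

## Robot

A 7-joint arm with a two-finger parallel gripper is mounted at the origin on a cart in front of the work surface, level with it; the furniture and walls round the work are solid. World frame = base frame: x ahead of the robot, y to its left, z up, the work surface at z = 0. Lengths are in m, angles in rad, forces in N, time in s.
With the tool pointing down it reaches from about 0.35 to 0.775 m from the base axis. Payload 3.1 kg.
Tool frame: the origin (TCP) lies midway between the tips of the shut fingers; the grasp point (between the pads) lies 19 mm behind it (ctrl.hold_point_z is the distance from the TCP to the grasp point, in m); z points along the fingers, y is the line along which they close (so a half turn about z gives the same grasp; the last joint's range is limited). The gripper opens to 85 mm and grips with 20 to 120 N. Pads are 22 mm wide; open, the fingers measure 114 mm over their backs; the gripper's body (76 mm by 85 mm) begins 54 mm behind the grasp point. The pads swing forward as they close: fully open they stand 13 mm farther back than shut.
Start: joints at [-1.207, 0.311, 0.014, 1.512, -0.004, 1.319, -0.027], TCP at [0.217, 0.505, 0.231] pointing down, gripper open.
Joint ranges: [-2.7, 2.7], [-0.3, 1.91], [-1.27, 1.3], [0.12, 2.57], [-1.44, 4.58], [0.2, 2.03], [-3.05, 3.05]. Speed limits (rad/s): [2.79, 2.79, 3.14, 3.14, 3.14, 3.14, 3.14].

## Interface

Orientations are given as a unit quaternion [x, y, z, w].
In Python, from rig import read_state, capture, ctrl gives the robot as it stands.
- The arm moves only by the tool send_rows, never from a script. Its arguments are lists of equal length, an entry for each row: "twist": the turn, a rotation vector about the world's x, y, z in units of 5 degrees (1.0 is 5 degrees), a list of three; "delta_pos": the shift along the world's x, y, z in units of 30 mm (1.0 is 30 mm), a list of three; "claw": the finger opening in mm, from 0 to 85.4. A call has 1 to 12 rows; each row shifts and turns the commanded pose from where the row before left it; what a row does not reach is not made up. A row lasts 1/10 s, in which the tool goes at most 50 mm and 8.59 degrees, less where a joint would pass 70% of its speed; a pose out of reach is approached as far as the arm can. A call is refused whole if a number of a shift passes 1 or a number of a turn 1, either way. A call with a gripper value outside its range is refused whole. The fingers move at their own pace and stop on an object; "grip_force" is the grip in N (left out, the last holds). Time passes only in rows, so rows that do not move let the fingers close. It gives the time, the measured TCP pose, the force, the opening and the grip force at its end, in the units of the state.
- read_state(): the state, without advancing time (a new reading comes with each control period).
- capture(name): name is "side" or "top"; returns a dict with "frame" (480x640x3 uint8, red, green, blue), "K" (3x3 intrinsics, pixels), "dist_coeffs" ([k1, k2, p1, p2, k3] as OpenCV has them; the pictures are not rectified), "T" (4x4, takes a point from camera to world coordinates). Camera axes: x right, y up, looking along -z (the intrinsics and any distortion apply to the point x, -y, -z); pixel columns grow to the right and rows downward; lengths in m; the calibration is good to about 2 mm. A picture is of the moment at which its call begins. There is no depth.
- ctrl.close_job(): hands the job in; it is judged then, once.
The state is a dict: "t": time; "qpos": joint angles; "dq": joint speeds; "joint_torque": joint torques, N m; "eef_pos": TCP position; "ee_rot": TCP orientation; "force": force on the tool from outside, world axes, zero at the start; "wrist_torque": the same for the moment, N m; "grip_width": opening from 0.0 (shut) to 1.0 (fully open); "grasp_force": force on a finger pad.
Only numpy, scipy, OpenCV 4.12 (cv2) and the standard library are available. Lean on these libraries where they do the work, as an engineer would, in place of code of your own. Each camera call takes 0.05 s, during which the arm holds its last target. There are 200 camera calls.

## Working session

There is one attempt and no reset: what is moved stays moved. The work goes in short steps, Python scripts to look and compute and a tool call to move; the robot and the scene stay as the last step left them, time stands still between calls to the robot, and variables do not carry over. Pictures are saved under pics/ and viewed, at most 10 in all, crops included, and the job is handed in when it is done.

Besides the shell and the picture viewer there is one more tool, called after "Call:" as name(argument=value, ...) on one line, values as JSON. send_rows: Moves the arm, as the interface text tells. Its arguments: {"type":"object","properties":{"twist":{"type":"array"},"delta_pos":{"type":"array"},"claw":{"type":"array"},"grip_force":{"type":"number"}},"required":["twist","delta_pos","claw"]}

```bash
mkdir -p pics; ls
python3 - <<'E'
from rig import read_state, capture, ctrl
import cv2,json
print(read_state(), ctrl.hold_point_z)
for n in ("side","top"):
    c=capture(n); cv2.imwrite(f"pics/{n}0.png",c["frame"][:,:,::-1]); print(n,c["K"],c["dist_coeffs"],c["T"])
E
```

```text
pics
{'t': 0.0, 'qpos': array([-1.20670605,  0.31173023,  0.01398933,  1.51307939, -0.00442941,
        1.31916612, -0.02719183]), 'dq': array([ 3.29865439e-04,  1.19435153e-03,  7.51922969e-04, -1.95410674e-05,
       -2.62079339e-04,  4.41112691e-04, -6.44737413e-04]), 'joint_torque': array([ 3.32465843e-04, -3.79924965e+01,  1.46331866e-01, -2.30585790e+01,
        1.21394038e-02,  1.36523932e-02,  2.17953271e-06]), 'eef_pos': array([0.21680047, 0.50467471, 0.23020952]), 'ee_rot': array([ 2.01466587e-01,  9.79494682e-01, -1.15824388e-03, -2.03967434e-04]), 'force': array([-0.4667081 ,  0.29699471, -0.05049198]), 'wrist_torque': array([ 0.00231848,  0.01499172, -0.00153477]), 'grasp_force': 0.0, 'grip_width': 1.0028047357059429} 0.0187
side [[551.53583931   0.         323.50974803]
 [  0.         551.53583931 235.46720507]
 [  0.           0.           1.        ]] [-0.013109  0.        0.        0.        0.      ] [[-0.70782007  0.62415804 -0.33078314  0.12510299]
 [-0.70636254 -0.62972478  0.32326253  0.15292389]
 [-0.00653543  0.46246453  0.8866137   1.18444772]
 [ 0.          0.          0.          1.        ]]
top [[464.23262226   0.         323.67844734]
 [  0.         464.23262226 230.11115875]
 [  0.           0.           1.        ]] [-0.08714551  0.          0.          0.          0.        ] [[ 0.12346887  0.93953498 -0.3194205   0.21710646]
 [-0.99232813  0.11483596 -0.04579929 -0.25094911]
 [-0.00634907  0.32262474  0.94650566  1.12359071]
 [ 0.          0.          0.          1.        ]]
```

View pics/side0.png

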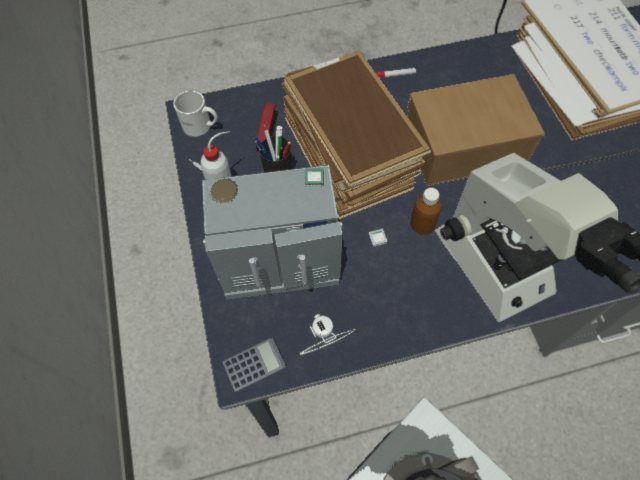

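View pics/top0.png

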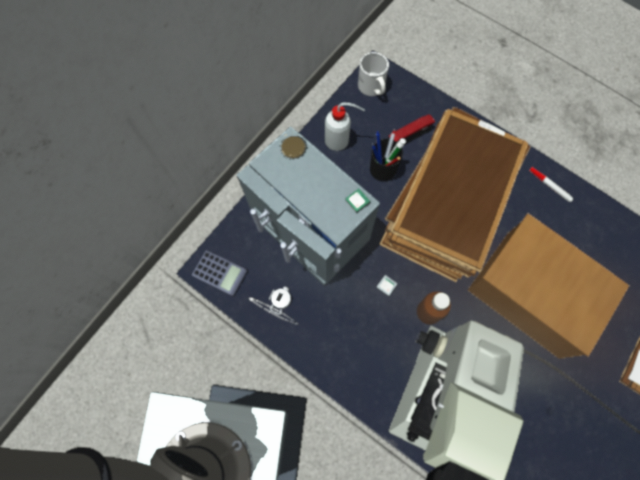

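The side view shows the locker at about (205–340, 170–295), with the handles at (255,270) and (303,268) and the right leaf slightly ajar. The top view has the locker at (240–380, 130–280) and handles near (262,220) and (290,250). The calculator, tally and forceps lie in front. I'll zoom in for exact pixels.

```bash
cat > h.py <<'E'
import numpy as np, cv2
from rig import read_state, capture, ctrl
def proj(c,P):
    R=c["T"][:3,:3];t=c["T"][:3,3]
    q=(np.atleast_2d(P)-t)@R*[1,-1,-1]
    return cv2.projectPoints(q.reshape(-1,1,3),np.zeros(3),np.zeros(3),c["K"],np.array(c["dist_coeffs"]))[0].reshape(-1,2)
def ray(c,uv):
    n=cv2.undistortPoints(np.array([[uv]],float),c["K"],np.array(c["dist_coeffs"]))[0,0]
    d=c["T"][:3,:3]@np.array([n[0],-n[1],-1]); return c["T"][:3,3],d/np.linalg.norm(d)
def onz(c,uv,z):
    o,d=ray(c,uv); return o+d*(z-o[2])/d[2]
def tri(c1,u1,c2,u2):
    o1,d1=ray(c1,u1);o2,d2=ray(c2,u2)
    s=np.linalg.lstsq(np.c_[d1,-d2],o2-o1,rcond=None)[0]
    a=o1+s[0]*d1;b=o2+s[1]*d2; return (a+b)/2,np.linalg.norm(a-b)
def crop(c,x0,y0,x1,y1,k,name):
    im=cv2.resize(c["frame"][y0:y1,x0:x1,::-1],None,fx=k,fy=k,interpolation=cv2.INTER_CUBIC)
    for x in range((x0+19)//20*20,x1,20):
        cv2.line(im,((x-x0)*k,0),((x-x0)*k,6),(0,0,255),1);cv2.putText(im,str(x),((x-x0)*k,18),0,.4,(0,0,255),1)
    for y in range((y0+19)//20*20,y1,20):
        cv2.line(im,(0,(y-y0)*k),(6,(y-y0)*k),(0,0,255),1);cv2.putText(im,str(y),(8,(y-y0)*k+4),0,.4,(0,0,255),1)
    cv2.imwrite("pics/"+name,im)
E
python3 - <<'E'
from h import *
crop(capture("side"),195,160,350,305,4,"s1.png")
crop(capture("top"),232,122,387,290,3,"t1.png")
E
```

```text
(no output)
```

View pics/s1.png

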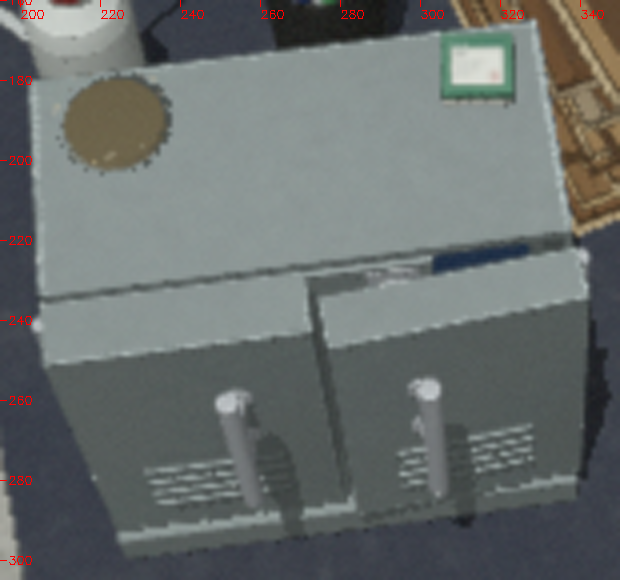

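View pics/t1.png

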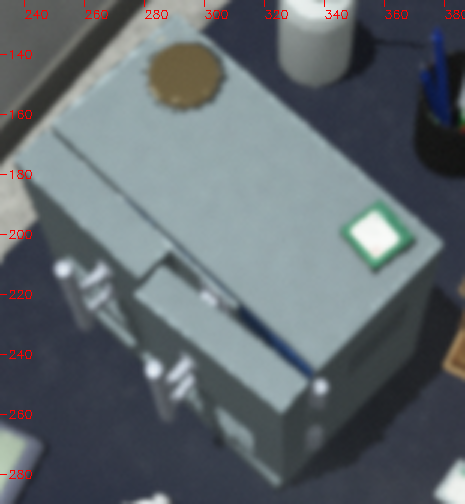

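Side crop: roof corners (203,180), (329,165.5), (204.5,235), (339,219), and handle tops (252.5,260) and (302.5,257). Top crop: roof corners (249.3,164.7), (379.7,202.7), (336.3,247), and handle tops (253,211.3) and (283,244.7).

Run:
```python
from h import *
from scipy.optimize import least_squares
S=capture("side");T=capture("top")
for n,a,b in [("FL",(204.5,235),(249.3,164.7)),("RR",(328.8,165.5),(379.7,202.7)),("FR",(338.8,218.8),(336.3,247)),("RL",(203,180),(293.7,129.3)),("hL",(252.5,260),(253,211.3)),("hR",(302.5,256.8),(283,244.7))]:
    p,e=tri(S,a,T,b);print(n,p.round(4),round(e,4),onz(S,a,.25).round(4),onz(T,b,.25).round(4))
L=np.array([[0,.13,.25],[.125,-.13,.25],[0,-.13,.25],[.125,.13,.25],[-.066,.045,.244]])
sp=np.array([(204.5,235),(328.8,165.5),(338.8,218.8),(203,180),(252.5,260)])
tp=np.array([(249.3,164.7),(379.7,202.7),(336.3,247),(293.7,129.3),(253,211.3)])
def W(p,L):
    c,s=np.cos(p[2]),np.sin(p[2]);return np.c_[p[0]+c*L[:,0]-s*L[:,1],p[1]+s*L[:,0]+c*L[:,1],L[:,2]]
f=lambda p:np.r_[(proj(S,W(p,L))-sp).ravel(),(proj(T,W(p,L))-tp).ravel()]
r=least_squares(f,[.6,.2,.5],loss="soft_l1");p=r.x;print(p.round(4),np.degrees(p[2]),f(p).round(1))
def hp(th,side=-1):
    d=np.array([-.066,.089]);a=th
    c,s=np.cos(a),np.sin(a);return np.array([c*d[0]-s*d[1],-.134+s*d[0]+c*d[1],.244])
g=lambda t:np.r_[(proj(S,W(p,hp(t[0])[None]))-[302.5,256.8]).ravel(),(proj(T,W(p,hp(t[0])[None]))-[283,244.7]).ravel()]
q=least_squares(g,[.1]);print("ajar",q.x,g(q.x).round(1),W(p,hp(q.x[0])[None]))
```

```text
FL [ 0.6457 -0.0314  0.2325] 0.0005 [ 0.6364 -0.028   0.25  ] [ 0.637  -0.0357  0.25  ]
RR [ 0.5872 -0.3153  0.2388] 0.0029 [ 0.5801 -0.3097  0.25  ] [ 0.5841 -0.3143  0.25  ]
FR [ 0.4818 -0.2376  0.2425] 0.0011 [ 0.4784 -0.2345  0.25  ] [ 0.4802 -0.2376  0.25  ]
RL [ 0.7483 -0.1121  0.2272] 0.0046 [ 0.7361 -0.1058  0.25  ] [ 0.7322 -0.1161  0.25  ]
hL [ 0.537  -0.0599  0.24  ] 0.0021 [ 0.5315 -0.0577  0.25  ] [ 0.5345 -0.0618  0.25  ]
hR [ 0.4747 -0.1315  0.2387] 0.0013 [ 0.4698 -0.1282  0.25  ] [ 0.4721 -0.1329  0.25  ]
[ 0.5592 -0.1344 -0.651 ] -37.300334372763245 [ 0.7 -1.5  1.4 -1.   0.4 -1.7 -0.1 -0.7 -0.1  0.2 -2.1 -0.7 -0.6  1.9
  0.1 -0.1 -3.9 -2.5 -1.2  1.1]
ajar [0.0588455] [-0.2 -0.4 -1.   0.3] [[ 0.47293026 -0.13027181  0.244     ]]
```

Call:
send_rows(twist=[[0,0,0],[0,0,0],[0,0,0],[0,0,-0.2],[0,0,-0.2],[0,0,-0.2],[0,0,-0.2],[0,0,-0.2],[0,0,-0.2],[0,0,-0.2],[0,0,-0.2],[0,0,-0.2]], delta_pos=[[0,0,1],[0.2,-0.5,1],[0.35,-0.9,1],[0.35,-0.9,1],[0.35,-0.9,0],[0.35,-0.9,0],[0.35,-0.9,0],[0.35,-0.9,0],[0.35,-0.9,0],[0.35,-0.9,0],[0.35,-0.9,0],[0.35,-0.9,0]], claw=[45,45,45,45,45,45,45,45,45,45,45,45], grip_force=40)

```text
t: 1.5
eef_pos: [0.3283, 0.2191, 0.3514]
ee_rot: [0.278, 0.961, 0.0, 0.0]
force: [0.5, 0.7, -0.1]
grip_width: 0.53
grasp_force: 0.0
```

Run:
```python
from h import *
s=read_state();print(s["qpos"].round(3),s["eef_pos"].round(4),s["ee_rot"].round(3))
S=capture("side");T=capture("top")
p=[.5592,-.1344];c,si=np.cos(-.651),np.sin(-.651)
for n,a,z in [("bottlecap",(433,195),.14),("cgb",(377,237),.013)]:
    w=onz(S,a,z);d=w[:2]-p;print(n,w.round(3),"locker",(c*d[0]+si*d[1]).round(3),(-si*d[0]+c*d[1]).round(3))
```

```text
[-0.898 -0.06   0.25   1.643  0.015  1.557  0.359] [0.3283 0.2191 0.3514] [0.278 0.961 0.    0.   ]
bottlecap [ 0.414 -0.471  0.14 ] locker 0.088 -0.356
cgb [ 0.468 -0.361  0.013] locker 0.065 -0.236
```

Call:
send_rows(twist=[[0,0,0],[0,0,0],[0,0,0],[0,0,0],[0,0,0],[0,0,0],[0,0,0],[0,0,0],[0,0,0],[0,0,0],[0,0,0],[0,0,0]], delta_pos=[[0.4,-0.97,0],[0.4,-0.97,0],[0.4,-0.97,0],[0.4,-0.97,0],[0.4,-0.97,0],[0.4,-0.97,0],[0.4,-0.97,0],[0.4,-0.97,0],[0.4,-0.97,0],[0.4,-0.97,0],[0.4,-0.97,0],[0.4,-0.97,0]], claw=[45,45,45,45,45,45,45,45,45,45,45,45])

```text
t: 2.8
eef_pos: [0.4728, -0.129, 0.3513]
ee_rot: [0.277, 0.961, 0.0, 0.0]
force: [0.4, 0.1, -0.0]
grip_width: 0.525
grasp_force: 0.0
```

Call:
send_rows(twist=[[0,0,0],[0,0,0],[0,0,0]], delta_pos=[[0,0,-1],[0,0,-0.5],[0,0,0]], claw=[45,45,45])

```text
t: 3.1
eef_pos: [0.4709, -0.1277, 0.304]
ee_rot: [0.277, 0.961, -0.0, -0.003]
force: [0.3, 0.1, -0.0]
grip_width: 0.532
grasp_force: 0.0
```

Run:
```python
from h import *
s=read_state();print(s["qpos"].round(3),s["eef_pos"].round(4),s["ee_rot"].round(3))
S=capture("side");T=capture("top")
crop(S,210,130,370,290,4,"s2.png")
print(proj(S,[s["eef_pos"],[.473,-.1305,.244]]))
```

```text
[-0.412  0.183  0.768  1.55  -0.127  1.465  1.37 ] [ 0.4709 -0.1277  0.304 ] [ 0.277  0.961 -0.    -0.003]
[[300.6800709  243.65330326]
 [302.3599077  256.29887114]]
```

View pics/s2.png

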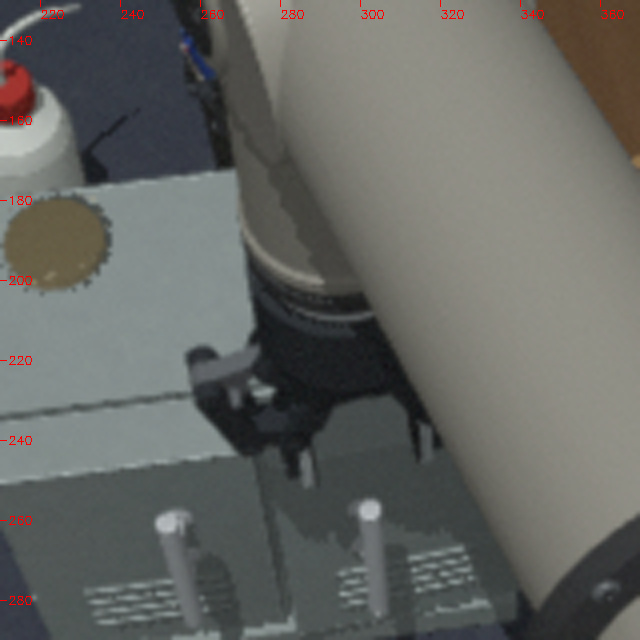

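The fingertips straddle the right handle (tips at (285,248) and (315,241), handle top at (302,257)), so the aim is right. Descending and gripping.

Call:
send_rows(twist=[[0,0,0],[0,0,0],[0,0,0],[0,0,0],[0,0,0],[0,0,0],[0,0,0],[0,0,0],[0,0,0],[0,0,0]], delta_pos=[[0.07,-0.1,-0.8],[0,0,-0.8],[0,0,-0.8],[0,0,-0.9],[0,0,0],[0,0,0],[0,0,0],[0,0,0],[0,0,0],[0,0,0]], claw=[45,45,45,45,45,0,0,0,0,0], grip_force=30)

```text
t: 4.2
eef_pos: [0.4758, -0.1318, 0.2094]
ee_rot: [0.277, 0.961, 0.001, 0.002]
force: [-0.4, 2.2, 6.7]
grip_width: 0.123
grasp_force: 29.6
```

Run:
```python
from h import *
s=read_state();print(s["qpos"].round(3),s["eef_pos"].round(4),s["ee_rot"].round(3))
h=np.array([.478,-.241])
p0=np.array([.473,-.1305]) 
for k in range(0,19):
    a=np.radians(5*k);c,si=np.cos(a),np.sin(a);d=p0-h
    q=h+[c*d[0]-si*d[1],si*d[0]+c*d[1]]
    if k: print(5*k,q.round(4),((q-pq)/.03).round(3))
    pq=q
```

```text
[-0.385  0.247  0.757  1.722 -0.18   1.239  1.424] [ 0.4758 -0.1318  0.2094] [0.277 0.961 0.001 0.002]
5 [ 0.4634 -0.1314] [-0.32  -0.029]
10 [ 0.4539 -0.133 ] [-0.317 -0.056]
15 [ 0.4446 -0.1356] [-0.311 -0.084]
20 [ 0.4355 -0.1389] [-0.302 -0.11 ]
25 [ 0.4268 -0.143 ] [-0.291 -0.136]
30 [ 0.4184 -0.1478] [-0.278 -0.161]
35 [ 0.4105 -0.1534] [-0.263 -0.185]
40 [ 0.4031 -0.1596] [-0.246 -0.207]
45 [ 0.3963 -0.1664] [-0.227 -0.228]
50 [ 0.3901 -0.1738] [-0.206 -0.247]
55 [ 0.3846 -0.1817] [-0.184 -0.264]
60 [ 0.3798 -0.1901] [-0.16  -0.279]
65 [ 0.3757 -0.1988] [-0.135 -0.292]
70 [ 0.3725 -0.2079] [-0.11  -0.302]
75 [ 0.37   -0.2172] [-0.083 -0.311]
80 [ 0.3683 -0.2267] [-0.055 -0.317]
85 [ 0.3675 -0.2364] [-0.028 -0.32 ]
90 [ 0.3675 -0.246 ] [ 0.001 -0.322]
```

Call:
send_rows(twist=[[0,0,0.5],[0,0,0.5],[0,0,0.5],[0,0,0.5],[0,0,0.5],[0,0,0.5],[0,0,0.5],[0,0,0.5],[0,0,0.5]], delta_pos=[[-0.32,-0.03,0],[-0.32,-0.06,0],[-0.31,-0.08,0],[-0.3,-0.11,0],[-0.29,-0.14,0],[-0.28,-0.16,0],[-0.26,-0.19,0],[-0.25,-0.21,0],[-0.23,-0.23,0]], claw=[0,0,0,0,0,0,0,0,0])

```text
t: 5.1
eef_pos: [0.3995, -0.1671, 0.2094]
ee_rot: [0.083, 0.997, 0.001, 0.003]
force: [2.6, 3.3, 6.1]
grip_width: 0.118
grasp_force: 29.9
```

```bash
python3 -c "
from h import *
s=read_state();print(s['qpos'].round(3),s['force'].round(1),s['wrist_torque'].round(2))"
```

```text
[-0.334  0.087  0.75   1.867 -0.067  1.207  1.842] [2.6 3.3 6.1] [ 0.6  -0.3   0.19]
```

Call:
send_rows(twist=[[0,0,0.5],[0,0,0.5],[0,0,0.5],[0,0,0.5],[0,0,0.5],[0,0,0.5],[0,0,0.5],[0,0,0.5],[0,0,0],[0,0,0]], delta_pos=[[-0.21,-0.25,0],[-0.18,-0.26,0],[-0.16,-0.28,0],[-0.14,-0.29,0],[-0.11,-0.3,0],[-0.08,-0.31,0],[-0.06,-0.32,0],[-0.03,-0.32,0],[0,0,0],[0,0,0]], claw=[0,0,0,0,0,0,0,0,0,0])

```text
t: 6.1
eef_pos: [0.3693, -0.2397, 0.2094]
ee_rot: [-0.089, 0.996, -0.001, 0.002]
force: [-0.7, 0.2, 7.1]
grip_width: 0.116
grasp_force: 30.0
```

```bash
python3 -c "
from h import *
s=read_state();print(s['qpos'].round(3),s['force'].round(1),s['wrist_torque'].round(2),s['eef_pos'])"
```

```text
[-0.194  0.111  0.803  1.852 -0.085  1.21   2.385] [-0.7  0.2  7.1] [0.05 0.25 0.02] [ 0.36928374 -0.23973975  0.20935553]
```

Call:
send_rows(twist=[[0,0,0],[0,0,0],[0,0,0],[0,0,0],[0,0,0],[0,0,0],[0,0,0],[0,0,-1],[0,0,-1],[0,0,-1],[0,0,-1],[0,0,-1]], delta_pos=[[0,0,0],[0,0,0],[0,0,0.5],[0,0,1],[0,0,1],[0,0,1],[0,0,1],[0,1,0.5],[0,1,0],[0,1,0],[0,1,0],[0,1,0]], claw=[25,25,25,25,25,25,25,25,25,25,25,35])

```text
t: 7.3
eef_pos: [0.3679, -0.0868, 0.3572]
ee_rot: [0.13, 0.992, 0.0, 0.0]
force: [0.8, -0.4, -0.6]
grip_width: 0.41
grasp_force: 0.0
```

Call:
send_rows(twist=[[0,0,-1],[0,0,-1],[0,0,-1],[0,0,-1],[0,0,0]], delta_pos=[[0,1,0],[0,1,0],[0,1,0],[0,0.5,0],[0,0,0]], claw=[35,35,35,35,35])

```text
t: 7.8
eef_pos: [0.368, 0.0193, 0.3569]
ee_rot: [0.296, 0.955, -0.0, -0.0]
force: [0.2, -0.2, -0.3]
grip_width: 0.407
grasp_force: 0.0
```

Run:
```python
from h import *
s=read_state();print(s["qpos"].round(3),s["eef_pos"].round(4),s["ee_rot"].round(3))
S=capture("side");T=capture("top")
a=[.5174,-.1529,.237]
print(proj(S,a),proj(T,a))
crop(S,200,160,360,310,4,"s3.png"); crop(T,232,122,392,302,4,"t3.png")
A=cv2.imread("pics/s3.png");B=cv2.imread("pics/t3.png");h=600
B=B[200:200+600] if B.shape[0]>800 else B
im=np.zeros((600,1280,3),np.uint8);im[:600,:640]=A[:600];im[:600,640:1280]=B[120:720]
cv2.imwrite("pics/st3.png",cv2.resize(im,(800,375),interpolation=cv2.INTER_AREA))
cv2.imwrite("pics/t3b.png",B[120:720])
```

```text
[-0.479 -0.125  0.333  1.682  0.04   1.578  0.822] [0.368  0.0193 0.3569] [ 0.296  0.955 -0.    -0.   ]
[[294.88687046 235.83917645]] [[296.71375546 226.47587605]]
```

View pics/s3.png

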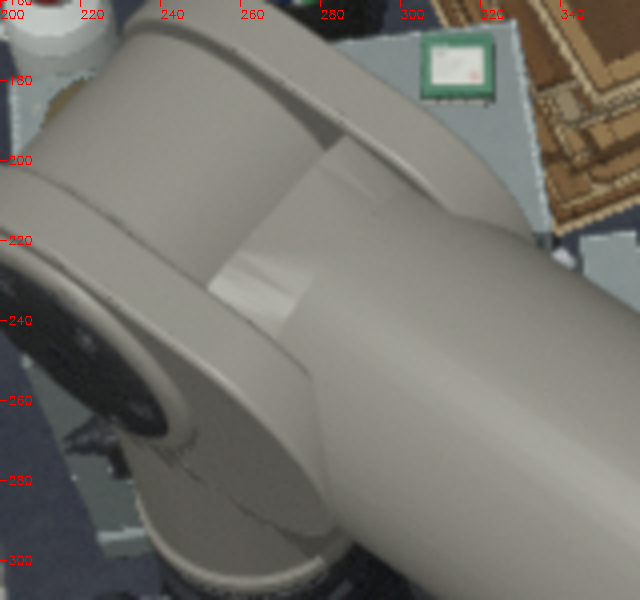

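View pics/t3b.png

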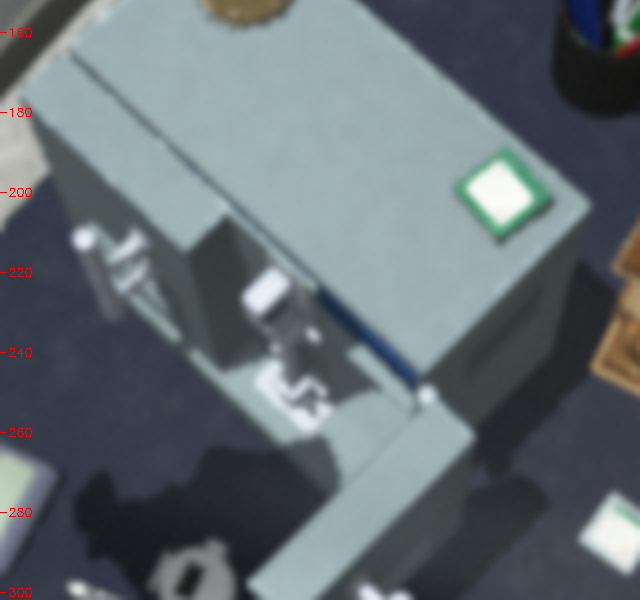

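The top view shows the right leaf wide open and the bolt's thumb-piece top face centred near (298.7,224), about 2 px from the prediction. The arm blocks the side view, so I'll step aside for a second view.

Call:
send_rows(twist=[[0,0,0],[0,0,0],[0,0,0],[0,0,0],[0,0,0],[0,0,0],[0,0,0],[0,0,0]], delta_pos=[[-0.3,1,0],[-0.3,1,0],[-0.3,1,0],[-0.3,1,0],[-0.3,1,0],[-0.3,1,0],[-0.3,1,0],[0,0,0]], claw=[35,35,35,35,35,35,35,35])

```text
t: 8.7
eef_pos: [0.3041, 0.2297, 0.3571]
ee_rot: [0.295, 0.955, 0.0, -0.001]
force: [-1.1, -0.4, -0.8]
grip_width: 0.41
grasp_force: 0.0
```

Run:
```python
from h import *
s=read_state();print(s["qpos"].round(3),s["eef_pos"].round(4),s["ee_rot"].round(3))
S=capture("side");T=capture("top")
print(onz(T,(298.75,224),.237))
crop(S,260,190,340,290,6,"s4.png")
```

```text
[-6.920e-01 -7.900e-02  1.000e-03  1.648e+00 -1.000e-03  1.572e+00
  2.810e-01] [0.3041 0.2297 0.3571] [ 0.295  0.955  0.    -0.001]
[ 0.52316741 -0.15624698  0.237     ]
```

View pics/s4.png

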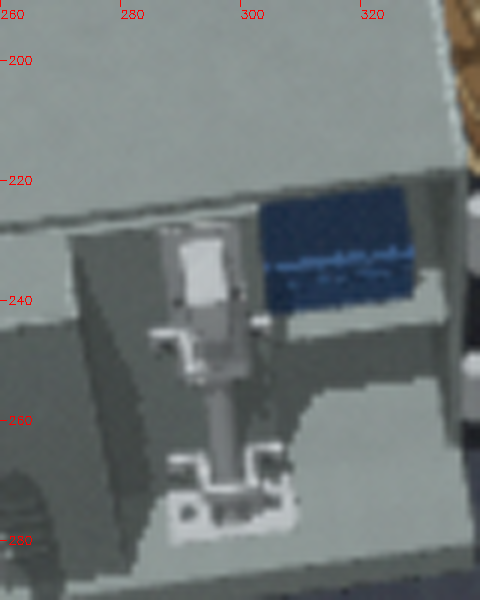

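The side view shows the thumb-piece top centred at (293.8,235.3), within about 1 px of the prediction. The bolt is down and the slide box is visible behind it.

Run:
```python
from h import *
S=capture("side");T=capture("top")
print(tri(S,(293.8,235.3),T,(298.75,224)),onz(S,(293.8,235.3),.237))
```

```text
(array([ 0.52530891, -0.15541464,  0.2269312 ]), np.float64(0.00255358735589247)) [ 0.51974983 -0.15223025  0.237     ]
```

Call:
send_rows(twist=[[0,0,-0.3],[0,0,-0.3],[0,0,0],[0,0,0],[0,0,0],[0,0,0],[0,0,0],[0,0,0],[0,0,0],[0,0,0],[0,0,0],[0,0,0]], delta_pos=[[0.51,-0.91,0],[0.51,-0.91,0],[0.51,-0.91,0],[0.51,-0.91,0],[0.51,-0.91,0],[0.51,-0.91,0],[0.51,-0.91,0],[0.51,-0.91,0],[0.51,-0.91,0],[0.51,-0.91,0],[0.51,-0.91,0],[0.51,-0.91,0]], claw=[33,33,33,33,33,33,33,33,33,33,33,33])

```text
t: 10.1
eef_pos: [0.4887, -0.1039, 0.3576]
ee_rot: [0.325, 0.946, -0.0, 0.0]
force: [0.1, 0.2, -0.4]
grip_width: 0.392
grasp_force: 0.0
```

Call:
send_rows(twist=[[0,0,0],[0,0,0],[0,0,0],[0,0,0],[0,0,0]], delta_pos=[[0.51,-0.91,0],[0.51,-0.91,0],[0,0,-1],[0,0,-0.9],[0,0,0]], claw=[33,33,33,33,33])

```text
t: 10.6
eef_pos: [0.5163, -0.1563, 0.2966]
ee_rot: [0.325, 0.946, -0.001, -0.004]
force: [0.2, -0.2, -0.9]
grip_width: 0.386
grasp_force: 0.0
```

Run:
```python
from h import *
s=read_state();print(s["qpos"].round(3),s["eef_pos"].round(4),s["ee_rot"].round(3),s["grip_width"])
print(np.array([.519,-.1535,.205])-s["eef_pos"])
```

```text
[-0.137  0.289  0.531  1.421 -0.144  1.478  1.3  ] [ 0.5163 -0.1563  0.2966] [ 0.325  0.946 -0.001 -0.004] 0.38619120693153075
[ 0.00265044  0.00282758 -0.09157414]
```

Call:
send_rows(twist=[[0,0,0],[0,0,0],[0,0,0],[0,0,0],[0,0,0],[0,0,0],[0,0,0]], delta_pos=[[0.02,0,0],[0,0,-0.6],[0,0,-0.6],[0,0,-0.6],[0,0,-0.6],[0,0,-0.6],[0,0,0]], claw=[33,33,33,33,33,33,33])

```text
t: 11.3
eef_pos: [0.5196, -0.1553, 0.2101]
ee_rot: [0.323, 0.946, -0.0, -0.001]
force: [-0.3, 0.6, 0.1]
grip_width: 0.386
grasp_force: 0.0
```

Free descent with no contact. Closing the fingers.

Call:
send_rows(twist=[[0,0,0],[0,0,0],[0,0,0],[0,0,0],[0,0,0],[0,0,0]], delta_pos=[[0,0,-0.1],[0,0,0],[0,0,0],[0,0,0],[0,0,0],[0,0,0]], claw=[33,0,0,0,0,0], grip_force=50)

```text
t: 11.9
eef_pos: [0.5218, -0.1539, 0.2082]
ee_rot: [0.323, 0.947, 0.001, 0.002]
force: [3.2, 3.9, 1.2]
grip_width: 0.152
grasp_force: 52.6
```

Call:
send_rows(twist=[[0,0,0],[0,0,0],[0,0,0],[0,0,0],[0,0,0],[0,0,0],[0,0,0]], delta_pos=[[0,0,0.2],[0,0,0.2],[0,0,0.2],[0,0,0.2],[0,0,0.03],[0,0,0],[0,0,0]], claw=[0,0,0,0,0,0,0])

```text
t: 12.6
eef_pos: [0.5213, -0.1534, 0.2317]
ee_rot: [0.323, 0.946, 0.001, 0.0]
force: [4.5, 4.5, -1.8]
grip_width: 0.159
grasp_force: 51.8
```

Call:
send_rows(twist=[[0,0,0],[0,0,0],[0,0,0]], delta_pos=[[0,0,0.1],[0,0,0.1],[0,0,0]], claw=[0,0,0])

```text
t: 12.9
eef_pos: [0.5202, -0.1524, 0.2338]
ee_rot: [0.323, 0.946, 0.001, -0.002]
force: [6.9, 4.4, -16.3]
grip_width: 0.156
grasp_force: 50.4
```

Call:
send_rows(twist=[[0,0,0],[0,0,0],[0,0,0],[0,0,0],[0,0,0],[0,0,0],[0,0,0],[0,0,0],[0,0,0],[0,0,0],[0,0,0],[0,0,0]], delta_pos=[[0,0,-0.1],[0,0,0],[0,0,0],[0,0,0.6],[0,0,0.8],[0,0,0.8],[0,0,0.8],[0.12,0.78,0],[0.12,0.78,0],[0.12,0.78,0],[0.12,0.78,0],[0,0,0]], claw=[0,33,33,33,33,33,33,40,40,40,40,40])

```text
t: 14.1
eef_pos: [0.5348, -0.0581, 0.3251]
ee_rot: [0.321, 0.947, 0.001, -0.001]
force: [-0.5, 1.0, -0.4]
grip_width: 0.469
grasp_force: 0.0
```

Run:
```python
from h import *
s=read_state();print(s["qpos"].round(3),s["eef_pos"].round(4),s["ee_rot"].round(3))
S=capture("side")
print(np.array([.535,-.0595,.207])-s["eef_pos"])
crop(S,215,190,345,300,5,"s5.png")
```

```text
[-0.284  0.269  0.481  1.37  -0.125  1.533  1.105] [ 0.5348 -0.0581  0.3251] [ 0.321  0.947  0.001 -0.001]
[ 0.00024468 -0.0014291  -0.11811125]
```

View pics/s5.png

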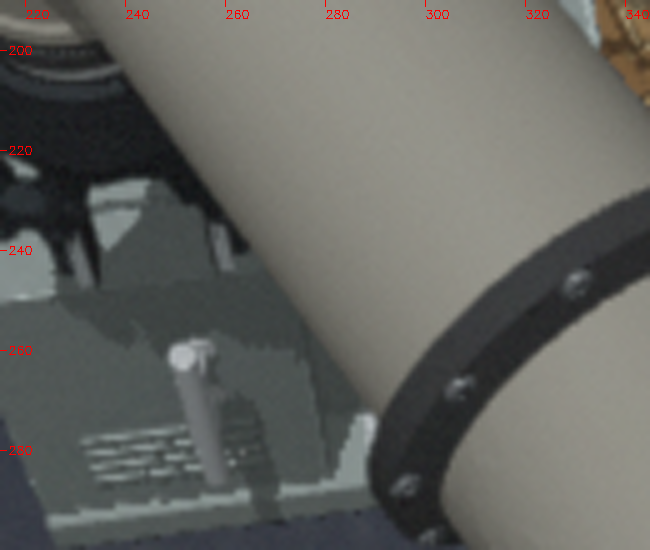

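The fingers straddle the left handle (tips at (231,247) and (259,243), handle top at (252,261)). The bolt itself is hidden behind the arm here. Descending and gripping.

Call:
send_rows(twist=[[0,0,0],[0,0,0],[0,0,0],[0,0,0],[0,0,0],[0,0,0],[0,0,0],[0,0,0],[0,0,0],[0,0,0],[0,0,0]], delta_pos=[[0,-0.05,-0.8],[0,0,-0.8],[0,0,-0.8],[0,0,-0.8],[0,0,-0.7],[0,0,0],[0,0,0],[0,0,0],[0,0,0],[0,0,0],[0,0,0]], claw=[40,40,40,40,40,40,0,0,0,0,0], grip_force=30)

```text
t: 15.25
eef_pos: [0.5389, -0.06, 0.2097]
ee_rot: [0.322, 0.947, 0.003, 0.004]
force: [9.5, 5.4, -6.0]
grip_width: 0.118
grasp_force: 29.3
```

Run:
```python
from h import *
s=read_state();print(s["qpos"].round(3),s["eef_pos"].round(4))
h=np.array([.640,-.027]); p0=s["eef_pos"][:2]; print(np.linalg.norm(p0-h))
pq=p0
for k in range(1,19):
    a=-np.radians(5*k);c,si=np.cos(a),np.sin(a);d=p0-h
    q=h+[c*d[0]-si*d[1],si*d[0]+c*d[1]]
    print(5*k,q.round(4),((q-pq)/.03).round(2)); pq=q
```

```text
[-0.276  0.317  0.467  1.593 -0.153  1.258  1.132] [ 0.5389 -0.06    0.2097]
0.10640241640636695
5 [ 0.5364 -0.0511] [-0.08  0.3 ]
10 [ 0.5347 -0.042 ] [-0.06  0.3 ]
15 [ 0.5338 -0.0327] [-0.03  0.31]
20 [ 0.5337 -0.0235] [-0.    0.31]
25 [ 0.5344 -0.0142] [0.02 0.31]
30 [ 0.5359 -0.0051] [0.05 0.31]
35 [0.5382 0.0039] [0.08 0.3 ]
40 [0.5413 0.0127] [0.1  0.29]
45 [0.5451 0.0211] [0.13 0.28]
50 [0.5497 0.0292] [0.15 0.27]
55 [0.5549 0.0369] [0.17 0.26]
60 [0.5608 0.0441] [0.2  0.24]
65 [0.5673 0.0507] [0.22 0.22]
70 [0.5744 0.0567] [0.23 0.2 ]
75 [0.5819 0.0621] [0.25 0.18]
80 [0.5899 0.0669] [0.27 0.16]
85 [0.5983 0.0709] [0.28 0.13]
90 [0.607  0.0741] [0.29 0.11]
```

Call:
send_rows(twist=[[0,0,-0.8],[0,0,-0.8],[0,0,-0.8],[0,0,-0.8],[0,0,-0.8]], delta_pos=[[-0.1,0.31,0],[-0.08,0.32,0],[-0.05,0.32,0],[-0.02,0.32,0],[0.0,0.32,0]], claw=[0,0,0,0,0])

```text
t: 15.75
eef_pos: [0.5341, -0.0185, 0.2098]
ee_rot: [0.485, 0.874, 0.002, 0.009]
force: [17.1, -4.8, -14.1]
grip_width: 0.117
grasp_force: 29.7
```

Call:
send_rows(twist=[[0,0,-0.8],[0,0,-0.8],[0,0,-0.8],[0,0,-0.8],[0,0,-0.8],[0,0,-0.8],[0,0,-0.8]], delta_pos=[[0.1,0.31,0.05],[0.1,0.31,0.05],[0.12,0.31,0],[0.12,0.3,0],[0.14,0.29,0],[0.16,0.28,0],[0.18,0.27,0]], claw=[0,0,0,0,0,0,0])

```text
t: 16.45
eef_pos: [0.5562, 0.0392, 0.21]
ee_rot: [0.684, 0.729, -0.003, 0.005]
force: [6.1, -9.9, -15.6]
grip_width: 0.118
grasp_force: 29.9
```

Call:
send_rows(twist=[[0,0,-0.8],[0,0,-0.8],[0,0,-0.8],[0,0,-0.8],[0,0,-0.8],[0,0,-0.8],[0,0,0],[0,0,0]], delta_pos=[[0.2,0.22,-0.05],[0.22,0.21,-0.05],[0.24,0.2,0],[0.25,0.18,0],[0.27,0.16,0],[0.28,0.14,0],[0.28,0.12,0],[0,0,0]], claw=[0,0,0,0,0,0,0,0])

```text
t: 17.25
eef_pos: [0.6094, 0.0771, 0.2099]
ee_rot: [0.819, 0.573, -0.0, 0.005]
force: [2.5, -6.1, -1.4]
grip_width: 0.115
grasp_force: 31.3
```

Run:
```python
from h import *
s=read_state();print(s["qpos"].round(3))
d=s["eef_pos"][:2]-[.640,-.027];print(np.linalg.norm(d),(np.radians(-163.9)-np.arctan2(d[1],d[0]))%(2*np.pi))
```

```text
[-0.568  0.503  0.633  1.38  -0.287  1.348 -0.284]
0.10847568574824298 1.5658926923662833
```

Call:
send_rows(twist=[[0,0,0],[0,0,0],[0,0,0],[0,0,0],[0,0,0],[0,0,0],[0,0,0],[0,0,0],[0,0,0],[0,0,0],[0,0,0],[0,0,0]], delta_pos=[[0,0,0],[0,0,0],[0,0,0.5],[0,0,1],[0,0,1],[0,0,1],[0,0,1],[0,0,0.5],[-0.9,0.6,0],[-1,0.8,0],[-1,0.8,0],[-1,0.8,0]], claw=[25,25,25,25,25,25,25,25,25,25,25,25])

```text
t: 18.45
eef_pos: [0.4884, 0.175, 0.3591]
ee_rot: [0.818, 0.576, 0.001, -0.0]
force: [-0.2, 0.6, 0.3]
grip_width: 0.294
grasp_force: 0.0
```

Call:
send_rows(twist=[[0,0,0],[0,0,0],[0,0,0],[0,0,0],[0,0,0],[0,0,0]], delta_pos=[[-1,0.8,0],[-1,0.8,0],[-1,0.8,0],[-1,0.8,0],[0,0,0],[0,0,0]], claw=[25,25,25,25,25,25])

```text
t: 19.05
eef_pos: [0.3691, 0.2705, 0.3591]
ee_rot: [0.817, 0.577, 0.001, -0.0]
force: [0.6, -0.9, 0.2]
grip_width: 0.291
grasp_force: 0.0
```

Run:
```python
from h import *
s=read_state();print(s["eef_pos"].round(3),s["force"].round(1))
crop(capture("side"),190,160,390,310,4,"s6.png")
```

```text
[0.369 0.27  0.359] [ 0.6 -0.9  0.2]
```

View pics/s6.png

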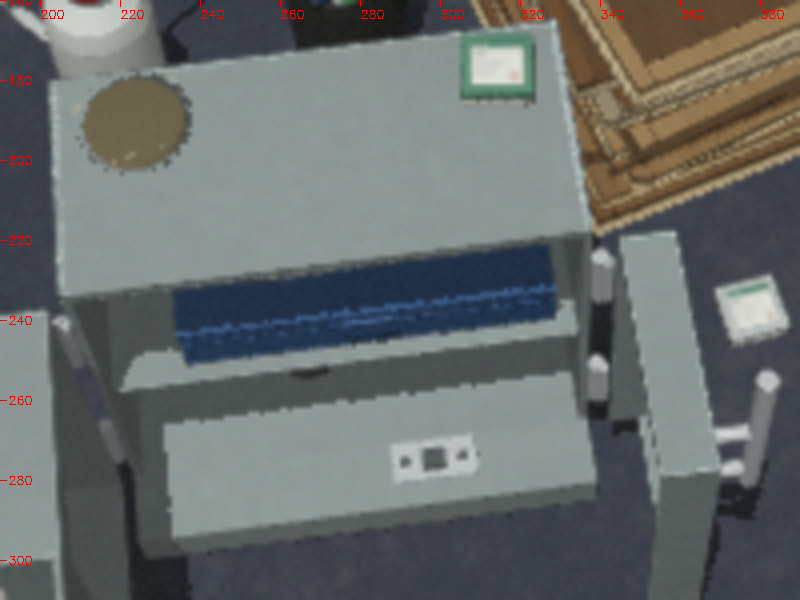

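Both leaves stand about 90° open (right leaf at (350,250), left leaf at (200,280)). The sill slot at (297,275) is empty, and the slide box and roof items are in place. Handing in.

```bash
python3 -c "
from rig import ctrl
print(ctrl.close_job())"
```

```text
the job is handed in; nothing more can be done
None
```

The job is handed in with both leaves about 90° open and the bolt drawn up to its stop; the slide box and roof items looked unmoved in the last picture, the things in front were not re-checked, and no verdict came back.

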